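Slide a bearing into a paused print and resume

TASK

The print has been paused so that a ball bearing can be put into it. Push the large bearing, which lies on top of the print, sideways across the edge of the round pocket with your fingertips until it drops in and lies flat and fully home; only push it, never pick it up. Then press the resume button on the control box beside the bed all the way down and let go of it, leaving the small bearing and the other loose things where they are.

Things in the scene. Friction and masses are not known exactly. Their poses are not given: they have to be found in the camera images.
- bearing_center (a point): Centre (half-way up) of the large ball bearing: a solid steel disc, 42 mm diameter, 12 mm thick, about 70 g, black seals, bore closed flush by a grey plug. Loose, lying flat on the print, its centre 50 to 70 mm from the pocket's; z = its own axis. When home, its centre is 7 mm below the print's top; it may first hang tilted on the rim and need a push down.
- pocket (a point): Centre of the round pocket's mouth, level with the print's flat top (106 mm above the table). Pocket: 43.8 mm diameter, 1.2 mm chamfer, 13 mm deep; the seated bearing lies 1 mm below the top. The print is a grey slab, pocket in its middle, 105 mm along this point's x (away from the printer's front), 165 mm along y, 18 mm thick, stuck firmly to the black 180 x 180 mm bed; z up.
- resume (a joint): Travel of the resume button in m: 0 = up, 0.005 = fully down. It springs back by itself; starts to move at about 1.5 N and takes about 5 N fully down.
- resume_top (a point): Centre of the top of the resume button: a grey round cap 22 mm in diameter in a dark collar (38 mm diameter) on the black control box at the +y side of the bed, behind its small screen; pressed straight down. The cap's top is 9 mm above the collar and 67 mm above the table.
- small_bearing_center (a point): Centre (half-way up) of a small bearing, 22 mm in diameter, 7 mm thick, lying loose on top of the print at the other side of the pocket. Not part of the job.
- printer: Fixed desktop printer under the print; origin on the table below its base, x away from its front, y towards the control box. In mm: bed centre x -45, y 0; control box x -80 to 20, y 110 to 180, 46 high; column x 125, y -165, 390 high; beam along y at x 105 to 125, z 180 to 200; parked head x 65 to 101, y -138 to -92, z 144 to 225.
- glue_stick: White glue stick, 29 mm in diameter, 100 mm tall, standing on the table beside the control box; origin under its centre. Loose, to be left alone.
- scraper: Print scraper with black handle and steel blade, 190 mm long, lying on the table before the printer; origin on the table, x towards the blade. Loose, to be left alone.
- reel_side: Black spoked reel side, 190 mm in diameter, 30 mm high at the hub, lying on the table; origin under its centre. Loose, to be left alone.
- calliper: Steel calliper 230 mm long with black readout, lying on the table left of the printer; origin under its middle. Loose, to be left alone.
There are look-alikes about, which are no part of the job. Leave any blue or brown look-alike of the part that bears bearing_center alone.

How it is judged:
By the outcome, as a careful person would: the job done as asked, in the order asked, and still so for the second after the job is handed in, with the robot touching nothing.
It also fails if it takes over 48 s, if anything falls off the work surface, if the arm or the gripper's body presses on something with over 40 N, if the wrist force passes 120 N, or if a joint passes its speed limit or range.

ROBOT

A 7-joint arm with a two-finger parallel gripper is mounted at the origin on the work surface. World frame = base frame: x ahead of the robot, y to its left, z up, the work surface at z = 0. Lengths are in m, angles in rad, forces in N, time in s.
With the tool pointing down it reaches from about 0.425 to 0.925 m from the base axis. Payload 6.8 kg.
Tool frame: the origin (TCP) lies at the very end of the fingers, on their centre line; the grasp point (between the pads) lies r.grip_depth behind it (r.grip_depth is the distance from the TCP to the grasp point, in m); z points along the fingers, x is the direction in which the jaws open and shut, and the axes are right-handed (so a half turn about z gives the same grasp; the last joint's range is limited). The gripper opens to 85 mm and grips with 20 to 120 N. Pads are 22 mm wide; open, the fingers measure 114 mm over their backs; the gripper's body (76 mm by 85 mm) begins 54 mm behind the grasp point. The pads swing forward as they close: fully open they stand 13 mm farther back than shut.
Start: joints at [-1.323, 0.477, 0.022, 1.555, -0.011, 1.109, -0.083], TCP at [0.235, 0.633, 0.231] pointing down, gripper open.
Joint ranges: [-2.96, 2.96], [-0.34, 2.1], [-1.41, 1.46], [0.24, 2.44], [-1.37, 4.51], [0.17, 1.92], [-2.96, 2.96]. Speed limits (rad/s): [2.39, 2.39, 3.14, 3.14, 3.14, 3.14, 3.14].

INTERFACE

Orientations are given as a rotation vector (axis times angle).
In Python, from bench import readout, grab_frame, workorder, r gives the robot as it stands.
- The arm moves only by the shell command python3 -m handwheel 'ROWS' [FORCE]. ROWS is text: rows parted by semicolons, each of 7 numbers parted by spaces: the shift along the tool's x, y, z in mm, then the turn, a rotation vector about the tool's x, y, z in degrees, then the finger opening in mm, from 0 to 85.4. A call has 1 to 12 rows; each row is the pose to reach, as a shift and turn from the pose commanded when the call began, along the tool's axes at that moment; what a row does not reach only later rows make up. A row lasts 1/8 s, in which the tool goes at most 62.5 mm and 10.7 degrees, less where a joint would pass 70% of its speed; a pose out of reach is approached as far as the arm can. A call with a gripper value outside its range is refused whole. The fingers move at their own pace and stop on an object; FORCE is the grip in N (left out, the last holds). Time passes only in rows, so rows that repeat a pose let the fingers close. It gives the time, the measured TCP pose, the force and the opening at its end, in the units of the state.
- readout.get_obs(): the state, without advancing time (a new reading comes with each control period).
- grab_frame(name): name is "scene" or "top" or "wrist"; returns a dict with "pixels" (420x560x3 uint8, red, green, blue), "fx", "fy", "cx", "cy" (pixels), "rvec" (rotation vector, rad) and "tvec" (3), from world to camera coordinates, as OpenCV has them. Camera axes: x right, y down, z forward; pixel columns grow to the right and rows downward; lengths in m; the calibration is good to about 2 mm. A picture is of the moment at which its call begins. There is no depth.
- workorder.hand_in(): hands the job in, once; it reports no verdict.
The state is a dict: "clock": time; "joints": joint angles; "qvel": joint speeds; "tau": joint torques, N m; "tcp_pos": TCP position; "orientation": TCP orientation; "contact_force": force on the tool from outside, world axes, zero at the start; "moment": the same for the moment, N m; "grip_width": finger opening in m.
Only numpy, scipy, OpenCV 4.12 (cv2) and the standard library are available. Lean on these libraries where they do the work, as an engineer would, in place of code of your own. Each camera call takes 0.05 s, during which the arm holds its last target.

## Working session

There is one attempt and no reset: what is moved stays moved. The work goes in short steps, Python scripts to look and compute and a shell command to move; the robot and the scene stay as the last step left them, time stands still between calls to the robot, and variables do not carry over. Pictures are saved under pics/ and viewed, and the job is handed in when it is done.

```bash
mkdir -p pics; ls; cat > h.py <<'E'
import numpy as np, cv2
from bench import readout, grab_frame, workorder, r
def save(n,f,crop=None,k=1):
    im=f["pixels"][:,:,::-1]
    if crop: u0,v0,u1,v1=crop; im=im[v0:v1,u0:u1]
    if k!=1: im=cv2.resize(im,None,fx=k,fy=k,interpolation=cv2.INTER_CUBIC)
    cv2.imwrite("pics/"+n+".png",im)
def ray(f,u,v,z):
    R=cv2.Rodrigues(np.array(f["rvec"],float))[0]; t=np.array(f["tvec"],float)
    d=R.T@np.array([(u-f["cx"])/f["fx"],(v-f["cy"])/f["fy"],1]); c=-R.T@t
    return c+d*(z-c[2])/d[2]
def proj(f,p):
    R=cv2.Rodrigues(np.array(f["rvec"],float))[0]; q=R@np.array(p)+np.array(f["tvec"],float)
    return f["fx"]*q[0]/q[2]+f["cx"],f["fy"]*q[1]/q[2]+f["cy"]
def tool(dw):
    R=cv2.Rodrigues(np.array(readout.get_obs()["orientation"],float))[0]
    return R.T@np.array(dw)*1000
E
python3 - <<'E'
from h import *
import pickle
o=readout.get_obs();print(o, r.grip_depth)
fs={}
for n in("scene","top","wrist"):
    f=grab_frame(n);fs[n]=f;save(n+"0",f,k=1.4)
    print(n,f["fx"],-cv2.Rodrigues(np.array(f["rvec"],float))[0].T@np.array(f["tvec"]))
pickle.dump(fs,open("f0.pkl","wb"))
E
```

```text
pics
{'clock': 0.0, 'joints': array([-1.32313318,  0.47779343,  0.02232292,  1.55644772, -0.01148188,
        1.10931659, -0.08309714]), 'qvel': array([-0.00104324, -0.00111783,  0.00021044, -0.00070597, -0.00194743,
        0.00115609,  0.00061915]), 'tau': array([-6.25561788e-04, -5.96433735e+01,  1.60685442e+00, -2.81193066e+01,
        1.22657191e-02,  9.22963925e-03, -4.78505427e-06]), 'tcp_pos': array([0.23490826, 0.63216993, 0.23033146]), 'orientation': array([ 2.57846233e+00,  1.79271198e+00, -2.23099770e-03]), 'contact_force': array([-0.08174639,  0.61634652, -0.259033  ]), 'moment': array([-0.01870226, -0.0265753 ,  0.03715607]), 'grip_width': 0.0855024292312531} 0.0187
scene 493.52486538810854 [0.72134705 0.97241225 1.0098194 ]
top 531.3994911418998 [ 0.38916807 -0.00312452  1.50623596]
wrist 360.5429313987408 [0.16924563 0.65777876 0.37376444]
```

View pics/scene0.png

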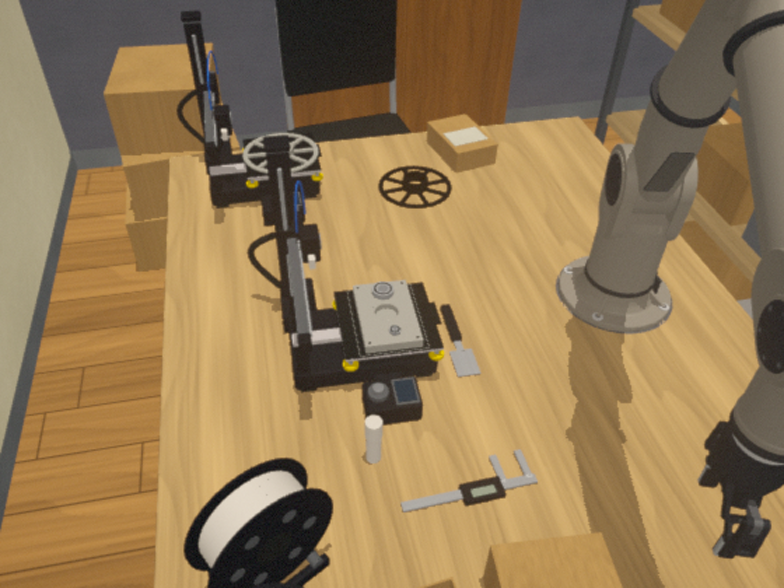

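View pics/top0.png

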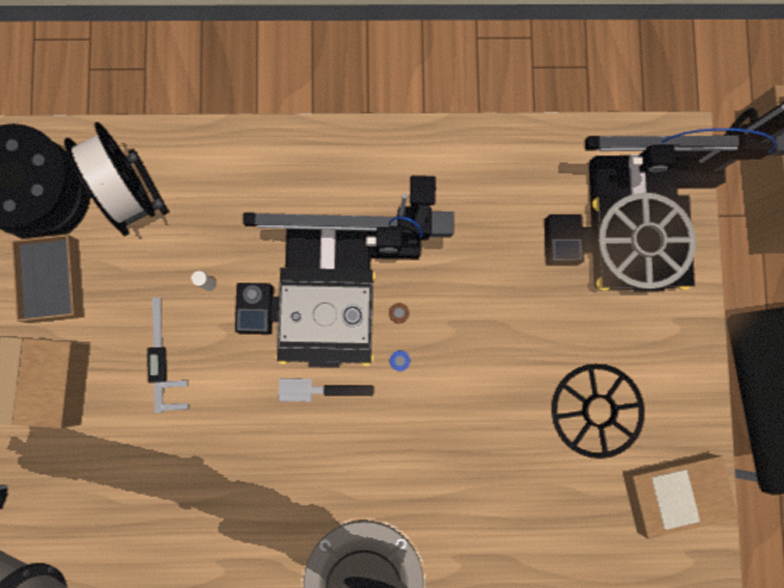

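View pics/wrist0.png

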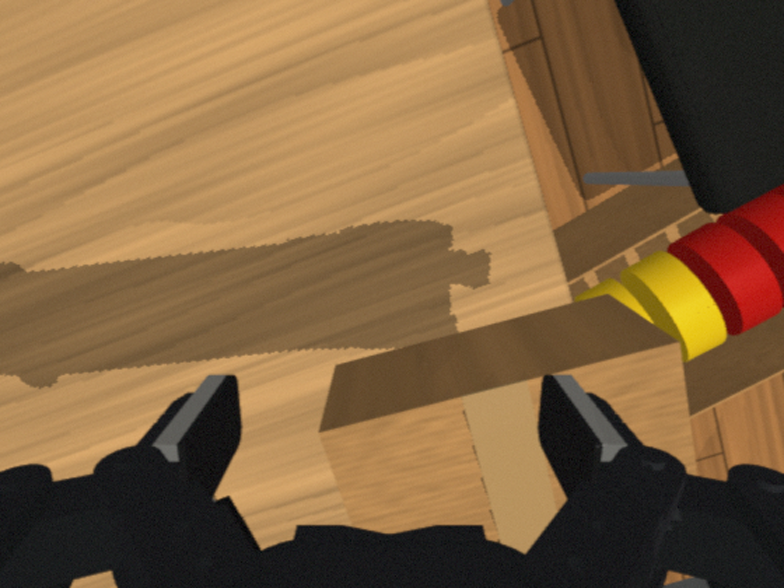

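The top picture (enlarged pixels) shows three bearing candidates. The black/steel one at (352,315) lies on the print, the brown at (399,313) and blue at (400,360) lie on the table. The one on the print fits. I'll confirm it in an enlarged crop.

```bash
python3 - <<'E'
from h import *
import pickle
f=pickle.load(open("f0.pkl","rb"))["top"]
save("topc",f,(160,190,310,290),5)
g=cv2.cvtColor(f["pixels"],cv2.COLOR_RGB2GRAY)
E
```

```text
(no output)
```

View pics/topc.png

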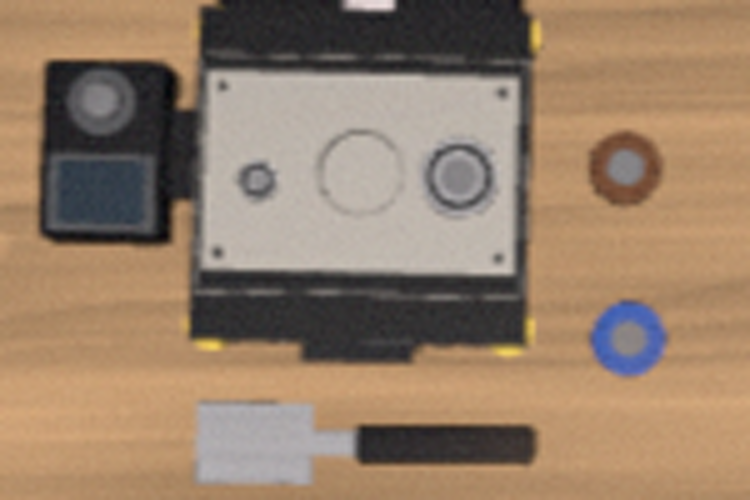

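```bash
python3 - <<'E'
from h import *
import pickle
f=pickle.load(open("f0.pkl","rb"))["top"]
P=lambda x,y,z:ray(f,(x+.5)/5-.5+160,(y+.5)/5-.5+190,z)
for n,x,y,z in[("pocket",361,172,.106),("bear",459,177,.118),("small",257,181,.113),("btn",100,101,.067),("c1",207,69,.106),("c2",520,75,.106),("c3",516,276,.106),("c4",200,272,.106)]: print(n,P(x,y,z).round(4))
E
```

```text
pocket [0.5175 0.0655 0.106 ]
bear [0.5132 0.0137 0.118 ]
small [0.5128 0.1197 0.113 ]
btn [0.5615 0.2089 0.067 ]
c1 [0.5733 0.1467 0.106 ]
c2 [ 0.5683 -0.0191  0.106 ]
c3 [ 0.4616 -0.0157  0.106 ]
c4 [0.4657 0.1503 0.106 ]
```

```bash
python3 - <<'E'
from h import *
p=readout.get_obs()["tcp_pos"]
print(tool(np.array([.5098,-.0270,.20])-p))
E
```

```text
[-522.24783655  487.24767942   31.3404348 ]
```

```bash
python3 -m handwheel '-25 23 0 0 0 4 20; -75 70 0 0 0 11 20; -125 117 0 0 0 18 20; -175 163 0 0 0 25 20; -225 210 0 0 0 32 20; -275 257 0 0 0 39 20; -325 303 0 0 0 46 20; -375 350 0 0 0 53 20; -425 397 10 0 0 60 20; -470 439 20 0 0 67 20; -505 471 28 0 0 72 20; -522 487 31 0 0 74.3 20'
python3 -m handwheel '0 0 0 0 0 0 20; 0 0 0 0 0 0 20'
python3 - <<'E'
from h import *
o=readout.get_obs();print(o["tcp_pos"],cv2.Rodrigues(o["orientation"])[0].round(3).tolist(),o["joints"])
import pickle
fs={}
for n in("top","wrist","scene"):
    f=grab_frame(n);fs[n]=f
save("w1",fs["wrist"],k=1.4);save("s1",fs["scene"],(180,170,340,310),5)
pickle.dump(fs,open("f1.pkl","wb"))
E
```

```text
clock: 1.65
tcp_pos: [0.5102, -0.0282, 0.2001]
orientation: [-3.139, 0.132, -0.001]
contact_force: [1.1, 1.6, -0.0]
grip_width: 0.0203
clock: 1.9
tcp_pos: [0.5094, -0.0257, 0.2]
orientation: [-3.139, 0.128, 0.001]
contact_force: [0.4, 0.6, 0.5]
grip_width: 0.0196
[ 0.50942085 -0.02568165  0.20000606] [[0.997, -0.081, -0.001], [-0.081, -0.997, 0.0], [-0.001, -0.0, -1.0]] [-0.55873833  0.26692165  0.58111189  2.00759088 -0.18359443  0.9184092
  0.03676916]
```

View pics/w1.png

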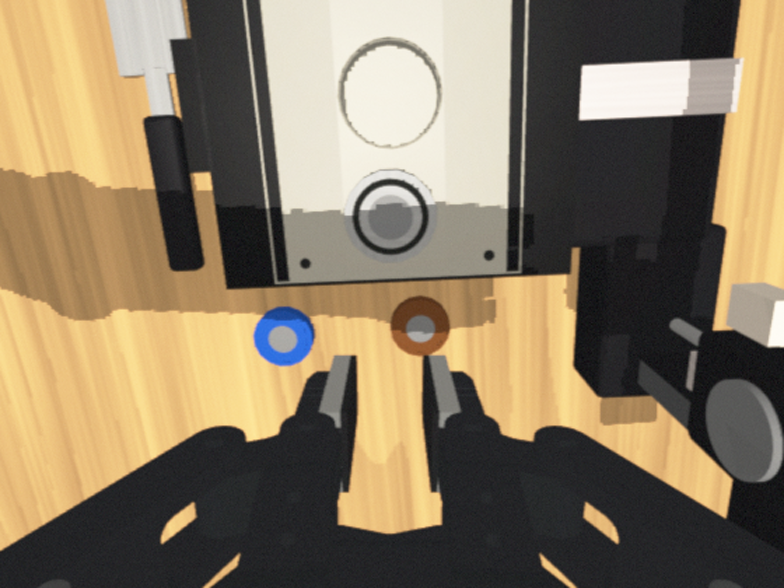

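View pics/s1.png

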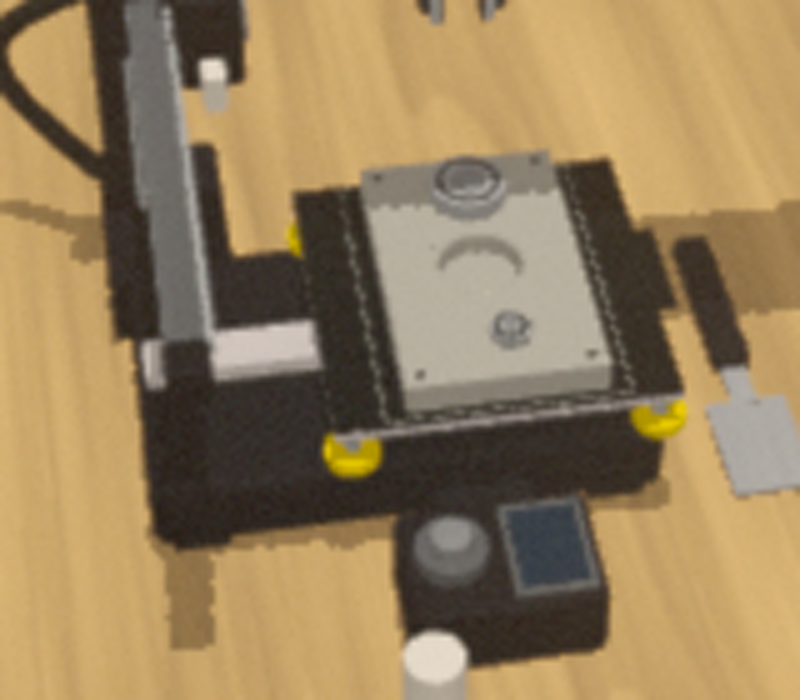

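The wrist picture shows the bearing with black seals on the print at (391,215) and the pocket at (390,92). The brown (420,326) and blue (284,336) ones are on the table. Next I'll cross-check the positions.

```bash
python3 - <<'E'
from h import *
import pickle
fs=pickle.load(open("f1.pkl","rb"))
f=fs["wrist"];P=lambda x,y,z:ray(f,(x+.5)/1.4-.5,(y+.5)/1.4-.5,z)
print(P(390.5,92.5,.106),P(391,216,.118), P(341.5,92,.106),P(440,92,.106))
f=fs["scene"];P=lambda x,y,z:ray(f,(x+.5)/5-.5+180,(y+.5)/5-.5+170,z)
print(P(470,181,.118),P(451,531,.067))
E
```

```text
[0.51778079 0.06878607 0.106     ] [0.51379079 0.01636296 0.118     ] [0.49632897 0.07072028 0.106     ] [0.53948371 0.06724362 0.106     ]
[0.51111227 0.01610015 0.118     ] [0.56062215 0.20923869 0.067     ]
```

```bash
python3 -m handwheel '1 0 30 0 0 0 20; 1 0 60 0 0 0 20; 1 0 80 0 0 0 20; 1 0 88 0 0 0 20; 1 0 91 0 0 0 20; 1 0 91 0 0 0 20'
python3 - <<'E'
from h import *
f=grab_frame("wrist");save("w2",f,k=1.4)
f=grab_frame("scene");save("s2",f,(220,160,340,260),6)
E
```

```text
clock: 2.8
tcp_pos: [0.5112, -0.026, 0.1098]
orientation: [-3.139, 0.128, -0.001]
contact_force: [-0.3, -0.2, 0.4]
grip_width: 0.02
```

View pics/w2.png

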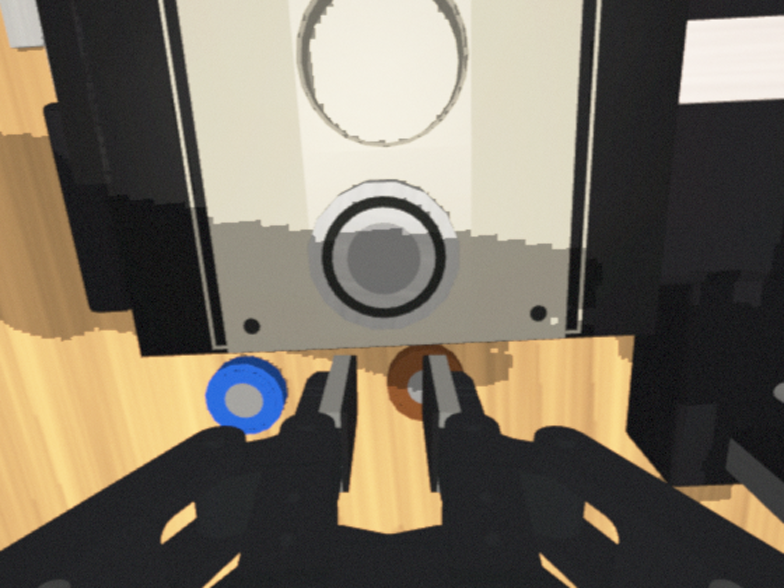

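View pics/s2.png

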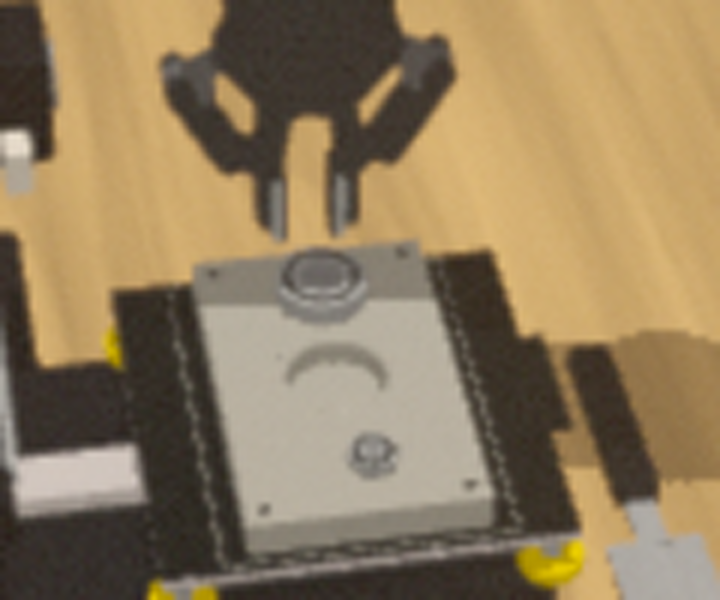

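```bash
python3 - <<'E'
from h import *
f=grab_frame("wrist");p=readout.get_obs()["tcp_pos"]
a=np.array(proj(f,p));print((a+.5)*1.4-.5)
P=lambda x,y,z:ray(f,(x+.5)/1.4-.5,(y+.5)/1.4-.5,z)
B=P(384,255,.118);K=P(383,58,.106);print(p,B,K,P(383,146,.106),tool(B-p),tool(K-p))
E
```

```text
[388.09475827 384.10005084]
[ 0.51123281 -0.02620903  0.10993922] [0.5136586  0.01651418 0.118     ] [0.51764643 0.06765107 0.106     ] [0.51570994 0.04507409 0.106     ] [ -1.06118867 -42.78207442  -8.04367868] [ -1.27610463 -94.0686785    3.97808697]
```

```bash
python3 -m handwheel '-1.2 -5 0 0 0 0 20; -1.2 -10 0 0 0 0 20; -1.2 -14 0 0 0 0 20; -1.2 -18 0 0 0 0 20; -1.2 -22 0 0 0 0 20; -1.2 -26 0 0 0 0 20; -1.2 -30 0 0 0 0 20; -1.2 -34 0 0 0 0 20; -1.2 -37 0 0 0 0 20; -1.2 -40 0 0 0 0 20; -1.2 -40 0 0 0 0 20'
python3 - <<'E'
from h import *
f=grab_frame("wrist");save("w3",f,k=1.4)
f=grab_frame("scene");save("s3",f,(220,160,340,260),6)
E
```

```text
clock: 4.32
tcp_pos: [0.5129, 0.014, 0.1093]
orientation: [-3.139, 0.128, 0.0]
contact_force: [0.4, 0.6, 0.3]
grip_width: 0.0199
```

View pics/w3.png

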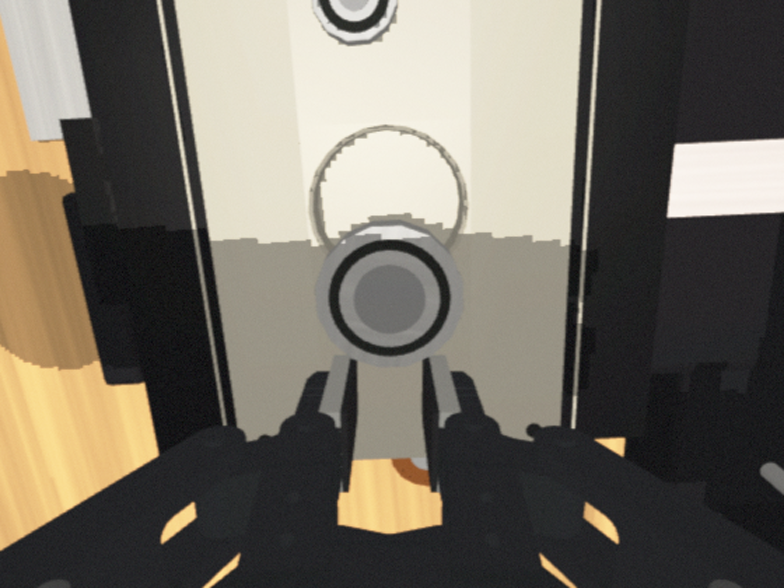

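View pics/s3.png

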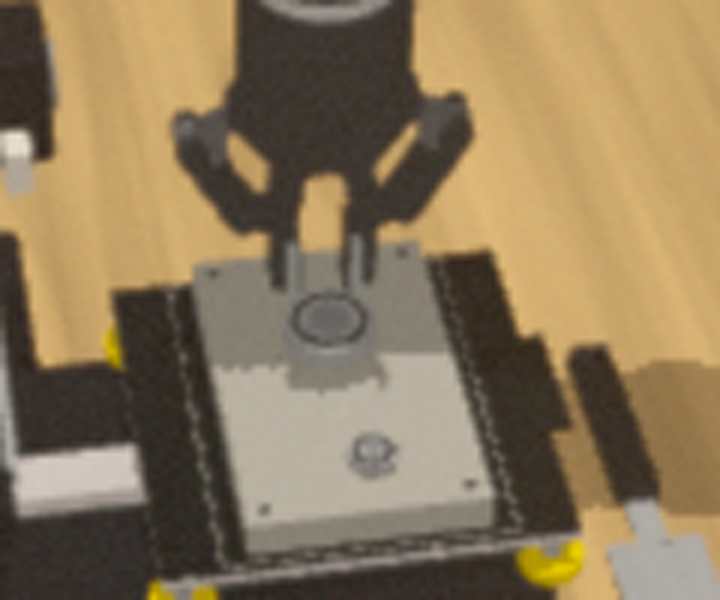

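The bearing is cradled and lined up, at (390,295) with the pocket at about (388,203). I'll keep pushing.

```bash
python3 -m handwheel '0 -3 0 0 0 0 20; 0 -6 0 0 0 0 20; 0 -9 0 0 0 0 20; 0 -12 0 0 0 0 20; 0 -15 0 0 0 0 20; 0 -18 0 0 0 0 20; 0 -20 0 0 0 0 20; 0 -22 0 0 0 0 20; 0 -22 0 0 0 0 20'
python3 - <<'E'
from h import *
f=grab_frame("wrist");save("w4",f,k=1.4)
f=grab_frame("scene");save("s4",f,(220,160,340,260),6)
E
```

```text
clock: 5.55
tcp_pos: [0.5146, 0.0359, 0.1093]
orientation: [-3.139, 0.128, 0.0]
contact_force: [1.0, -0.0, 0.0]
grip_width: 0.0199
```

View pics/w4.png

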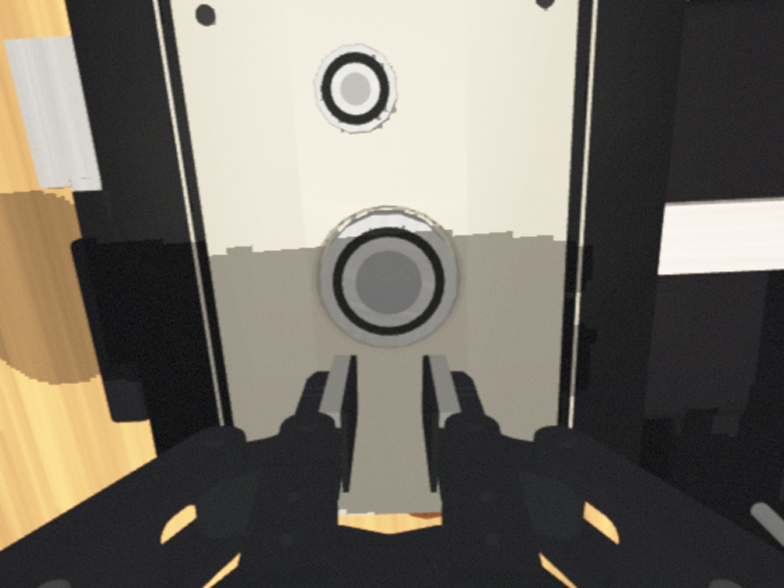

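View pics/s4.png

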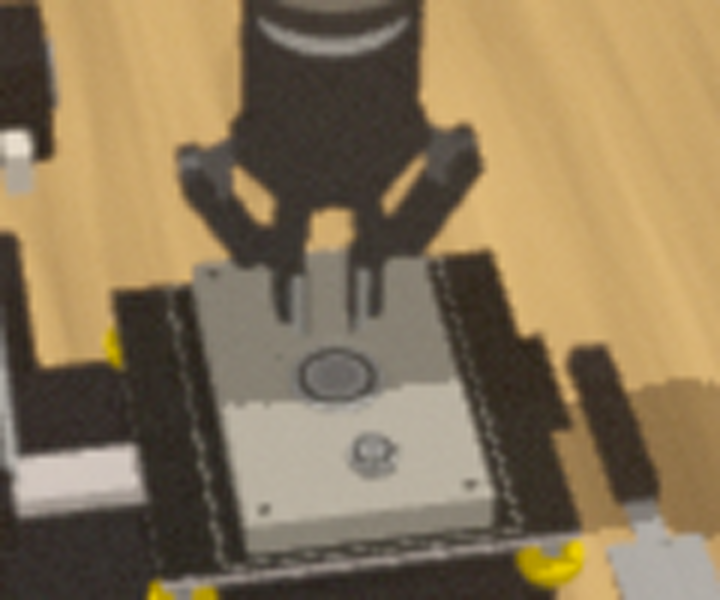

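The picture shows the bearing in the pocket and concentric with it, at (388,280) and apparently flush. I'll check that with a gentle press using closed fingers at the centre.

```bash
python3 -m handwheel '0 4 -10 0 0 0 20; 0 0 -22 0 0 0 10; 0 -15 -22 0 0 0 0; 0 -31 -22 0 0 0 0; 0 -31 -22 0 0 0 0; 0 -31 -10 0 0 0 0; 0 -31 -4 0 0 0 0; 0 -31 -1 0 0 0 0; 0 -31 1 0 0 0 0; 0 -31 2 0 0 0 0; 0 -31 2 0 0 0 0'
```

```text
clock: 7.02
tcp_pos: [0.5173, 0.0665, 0.1074]
orientation: [-3.139, 0.128, -0.0]
contact_force: [-0.1, -0.6, 0.0]
grip_width: 0.0002
```

```bash
python3 -m handwheel '0 0 1 0 0 0 0; 0 0 2 0 0 0 0; 0 0 2 0 0 0 0'; python3 -m handwheel '0 0 0.5 0 0 0 0; 0 0 1 0 0 0 0; 0 0 1.5 0 0 0 0; 0 0 1.5 0 0 0 0'
```

```text
clock: 7.4
tcp_pos: [0.5171, 0.0665, 0.1052]
orientation: [-3.139, 0.128, 0.0]
contact_force: [-0.1, 0.3, -0.2]
grip_width: 0.0004
clock: 7.9
tcp_pos: [0.5173, 0.0665, 0.1051]
orientation: [-3.138, 0.129, 0.0]
contact_force: [-4.9, 0.4, 16.0]
grip_width: -0.0004
```

Contact came at z = 0.105, which is 1 mm below the print's top, with 16 N. So the bearing is home. I'll lift, look and measure the button from the wrist.

```bash
python3 -m handwheel '0 0 -15 0 0 0 0; 0 0 -45 0 0 0 0; 0 0 -70 0 0 0 0'; python3 - <<'E'
from h import *
f=grab_frame("wrist");save("w5",f,k=1.4)
p=readout.get_obs()["tcp_pos"];t=np.array([.5610,.2090,.10]);print(p,tool(t-p),[(np.array(proj(f,q))+.5)*1.4-.5 for q in([.561,.209,.067],[.5177,.067,.105])])
g=grab_frame("scene");save("s5",g,(220,160,340,260),6)
E
```

```text
clock: 8.28
tcp_pos: [0.5174, 0.0664, 0.1752]
orientation: [-3.139, 0.129, -0.001]
contact_force: [0.2, 0.0, 0.1]
grip_width: 0.0003
[0.51932233 0.06646561 0.17810827] [  29.39502726 -145.32849023   78.54645741] [array([460.52647514, -30.6796124 ]), array([388.84171384, 311.31678774])]
```

View pics/w5.png

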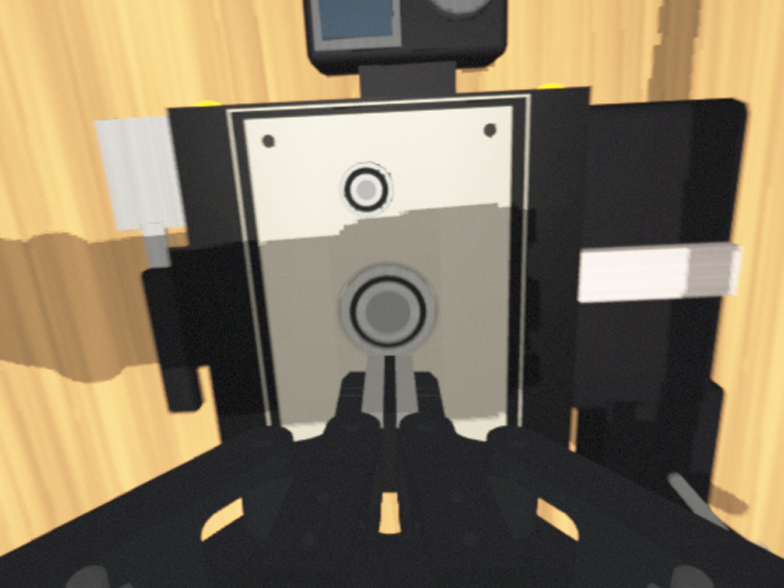

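View pics/s5.png

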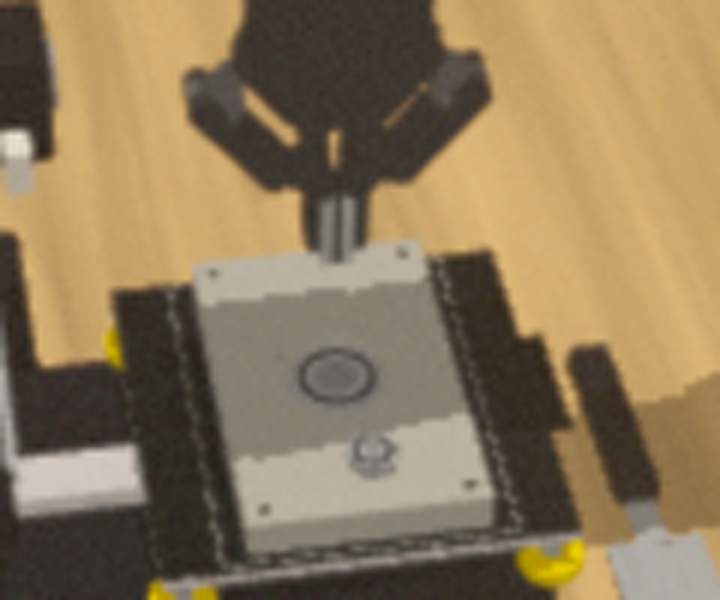

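The large bearing is flush in the pocket at (388,311) and the small one is untouched. Next I'll go towards the button.

```bash
python3 -m handwheel '5 -25 0 0 0 0 0; 12 -60 0 0 0 0 0; 20 -95 0 0 0 0 0; 26 -120 0 0 0 0 0; 29.5 -135 0 0 0 0 0; 29.5 -135 0 0 0 0 0; 29.5 -135 0 0 0 0 0'; python3 - <<'E'
from h import *
import pickle
f=grab_frame("wrist");save("w6",f,k=1.4);pickle.dump(f,open("w6.pkl","wb"))
E
```

```text
clock: 9.25
tcp_pos: [0.5574, 0.1969, 0.1737]
orientation: [3.138, -0.131, -0.001]
contact_force: [0.0, 0.5, -0.2]
grip_width: -0.0001
```

View pics/w6.png

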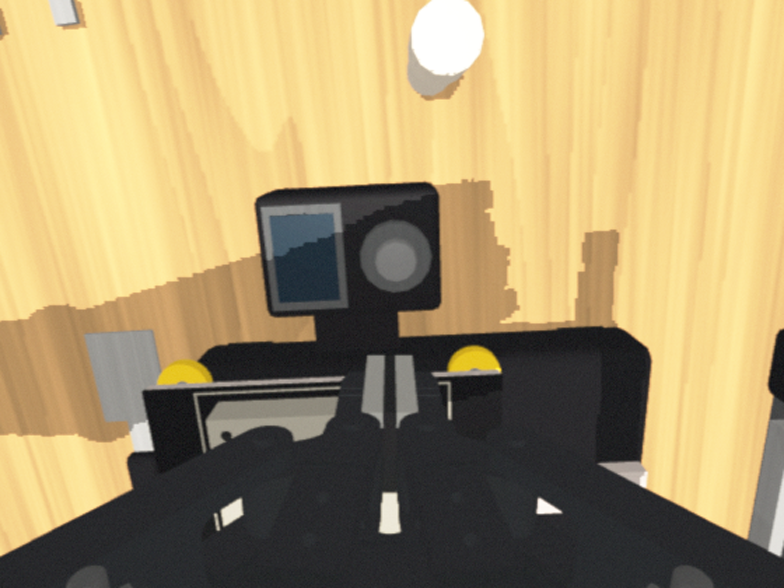

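The grey button cap is at (396,260), and the glue stick at (447,37) is clear of it.

```bash
python3 - <<'E'
from h import *
import pickle
f=pickle.load(open("w6.pkl","rb"))
P=lambda x,y,z:ray(f,(x+.5)/1.4-.5,(y+.5)/1.4-.5,z)
p=readout.get_obs()["tcp_pos"];b=P(396,260,.067)
print(p,b,tool(b-p),tool(np.array([.561,.209,.067])-p),P(447,36,.1))
E
```

```text
[0.55748519 0.19694436 0.17383343] [0.56249146 0.21242191 0.067     ] [  3.71617271 -15.90545094 106.82324515] [  2.51667065 -12.37061111 106.82559841] [0.58966933 0.30719647 0.1       ]
```

```bash
python3 -m handwheel '3 -7 0 0 0 0 0; 3 -14 15 0 0 0 0; 3 -14 45 0 0 0 0; 3 -14 75 0 0 0 0; 3 -14 94 0 0 0 0; 3 -14 101 0 0 0 0; 3 -14 103 0 0 0 0; 3 -14 103 0 0 0 0'
python3 - <<'E'
from h import *
f=grab_frame("scene");save("s7",f,(230,240,330,330),7)
E
```

```text
clock: 10.3
tcp_pos: [0.5623, 0.2125, 0.0715]
orientation: [-3.138, 0.129, -0.002]
contact_force: [0.4, -0.3, 0.4]
grip_width: -0.0001
```

View pics/s7.png

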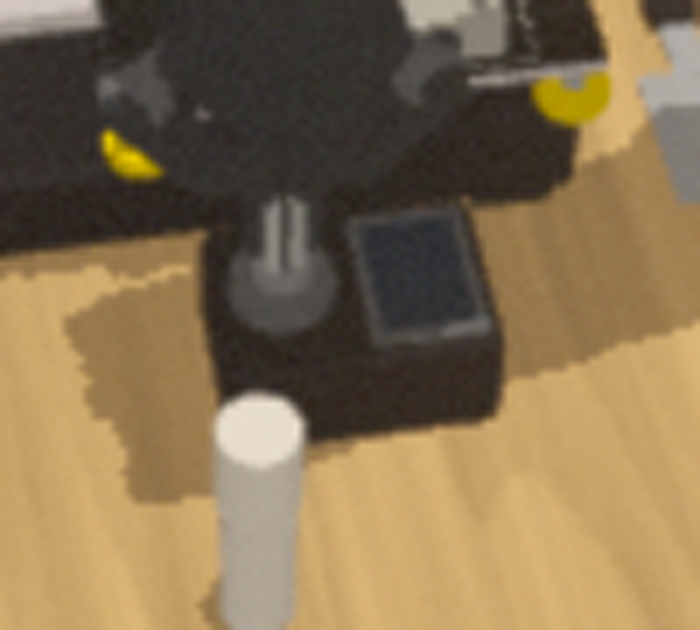

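The fingertips are over the cap, so I'll press in small steps.

```bash
python3 -m handwheel '0 -0.5 2 0 0 0 0; 0 -0.5 4 0 0 0 0; 0 -0.5 6 0 0 0 0; 0 -0.5 6 0 0 0 0'; python3 -m handwheel '0 0 1 0 0 0 0; 0 0 2 0 0 0 0; 0 0 2 0 0 0 0';python3 -m handwheel '0 0 1 0 0 0 0; 0 0 1.5 0 0 0 0; 0 0 1.5 0 0 0 0'
```

```text
clock: 10.85
tcp_pos: [0.562, 0.2131, 0.0649]
orientation: [-3.139, 0.128, -0.001]
contact_force: [-1.2, 1.4, 3.0]
grip_width: -0.0002
clock: 11.22
tcp_pos: [0.562, 0.2131, 0.0629]
orientation: [-3.139, 0.128, -0.001]
contact_force: [-0.4, 1.7, 4.9]
grip_width: -0.0001
clock: 11.6
tcp_pos: [0.562, 0.213, 0.062]
orientation: [-3.138, 0.129, -0.0]
contact_force: [-2.9, 0.0, 10.3]
grip_width: -0.0001
```

```bash
python3 -m handwheel '0 0 0.5 0 0 0 0; 0 0 1 0 0 0 0; 0 0 1 0 0 0 0; 0 0 1 0 0 0 0'; python3 -m handwheel '0 0 -5 0 0 0 0; 0 0 -12 0 0 0 0; 0 0 -40 0 0 0 0; 0 0 -80 0 0 0 0; 0 0 -120 0 0 0 0; -30 0 -140 0 0 0 0; -70 0 -140 0 0 0 0; -70 0 -140 0 0 0 0; -70 0 -140 0 0 0 0'
python3 - <<'E'
from h import *
f=grab_frame("scene");save("s8",f,(200,190,330,330),5)
f=grab_frame("top");save("t8",f,(130,180,290,290),5)
o=readout.get_obs();print(o["tcp_pos"],o["contact_force"])
E
```

```text
clock: 12.1
tcp_pos: [0.5621, 0.2131, 0.0619]
orientation: [-3.138, 0.129, -0.0]
contact_force: [-5.7, -0.7, 18.6]
grip_width: -0.0
clock: 13.22
tcp_pos: [0.4923, 0.2183, 0.2003]
orientation: [3.139, -0.129, 0.0]
contact_force: [0.1, 0.1, -0.6]
grip_width: -0.0001
[0.49289646 0.21810631 0.20017818] [ 0.38823126  0.41921345 -0.15576334]
```

View pics/s8.png

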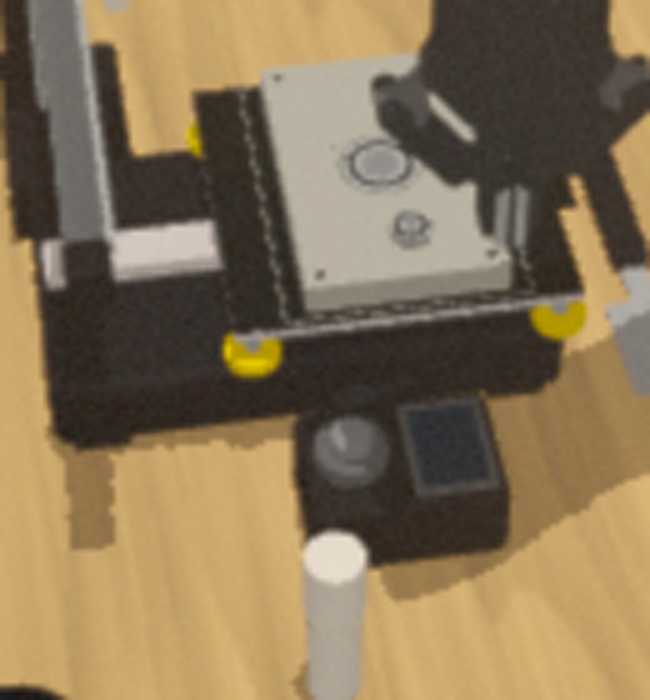

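View pics/t8.png

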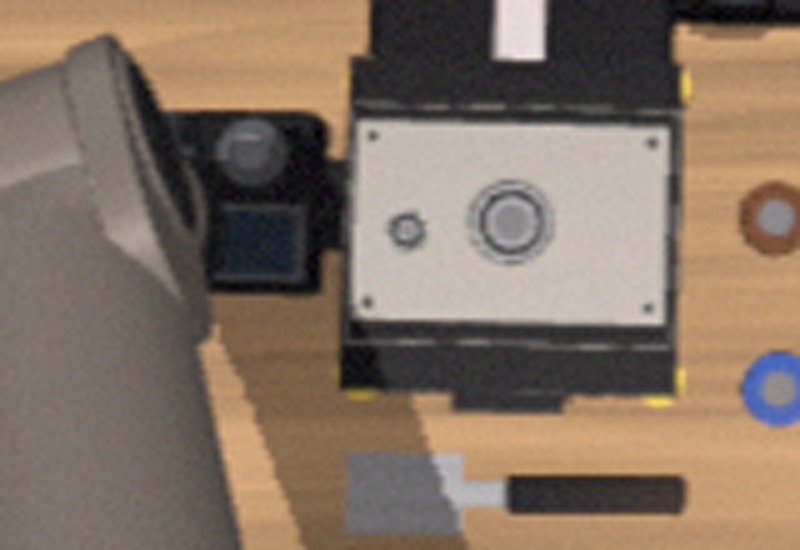

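The bearing is flat in the pocket, at (511,222) in the top crop. The button at (350,445) in the scene crop is released, everything else is in place and the robot is clear of contact. I'll hand in.

```bash
python3 - <<'E'
from h import *
print(workorder.hand_in())
E
```

```text
the job is handed in; nothing more can be done
None
```

I pushed the large bearing about 52 mm across the print with two fingertips, never gripping it, until it dropped into the pocket. Then I pressed the resume button all the way down and let go. I handed the job in after about 13 s on the robot's clock, well inside the 48 s limit.

- **Bearing:** with closed fingers pressing at its centre (16 N), the fingertips stopped at z = 0.105 m. That is 1 mm below the print's top, which means fully home. The last pictures show it flat and centred.
- **Button:** contact came near z = 0.067 m and the cap bottomed at 0.062 m, its full 5 mm of travel. The force rose to 18.6 N there, well above the 5 N needed. I then lifted clear; the button's spring-back was seen only in the pictures, since its travel can't be read directly.
- **Other things:** in the pictures the small bearing, the brown and blue look-alikes, the glue stick and the scraper look unmoved. The reel and calliper were outside the last crops, but the arm never went low near them. At hand-in the robot was touching nothing.
- **Disagreement:** the wrist camera placed points about 2.5 to 3.5 mm farther in y than the top camera. I lined up the push by the fingertips in the wrist picture and used a value in between for the button.

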